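Look inside a welded tube with a rigid probe

ROBOT

A 6-joint arm with a two-finger parallel gripper is mounted at the origin on the work surface. World frame = base frame: x ahead of the robot, y to its left, z up, the work surface at z = 0. Lengths are in mm, angles in rad, forces in N, time in s.
With the tool pointing down it reaches from about 400 to 925 mm from the base axis. Payload 12.5 kg.
Tool frame: the origin (TCP) lies at the very end of the fingers, on their centre line; the grasp point (between the pads) lies 19 mm behind it; y points along the fingers, z is the direction in which the jaws open and shut, and the axes are right-handed (so a half turn about y gives the same grasp; the last joint's range is limited). The gripper opens to 95 mm and grips with 3 to 60 N. Pads are 20 mm wide; open, the fingers measure 119 mm over their backs; the gripper's body (75 mm by 180 mm) begins 59 mm behind the grasp point.
Start: joints at [1.03, 0.491, 1.559, -0, 1.092, -0.106], TCP at [263.254, 566.872, 214.661] pointing down, gripper open.
Joint ranges: [-3.1, 3.1], [-0.84, 2.19], [0.05, 2.79], [-1.13, 4.28], [0.06, 2.93], [-2.69, 2.69]. Speed limits (rad/s): [2.22, 2.22, 2.79, 3.14, 3.14, 3.14].

INTERFACE

Orientations are given as [roll, pitch, yaw] about the fixed x, y, z axes, in that order (R = Rz(yaw) Ry(pitch) Rx(roll)).
In Python, from cell import env, optics gives the robot as it stands.
- The arm moves only by the tool drive_tool, never from a script. Its argument "steps" is a list of rows, each an object with "slide": the shift along the tool's x, y, z in m, a list of three; "dr": the turn, a rotation vector about the tool's x, y, z in rad, a list of three; "fingers": the finger opening in m, from 0 to 0.0951. A call has 1 to 5 rows; each row is the pose to reach, as a shift and turn from the pose commanded when the call began, along the tool's axes at that moment; what a row does not reach only later rows make up. A row lasts 1/12 s, in which the tool goes at most 41.7 mm and 7.16 degrees, less where a joint would pass 70% of its speed; a pose out of reach is approached as far as the arm can. A call with a gripper value outside its range is refused whole. The fingers move at their own pace and stop on an object; the grip force is fixed at half the most. Time passes only in rows, so rows that repeat a pose let the fingers close. It gives the time, the measured TCP pose, the force and the opening at its end, in the units of the state.
- env.state(): the state, without advancing time (a new reading comes with each control period).
- optics.read_camera(name): name is "scene" or "top" or "wrist"; returns the picture (384x512x3 uint8, red, green, blue); there is no depth.
- optics.camera_model(name): a dict with "mtx" (3x3 intrinsics, pixels), "distortion" ([k1, k2, p1, p2, k3] as OpenCV has them; the pictures are not rectified), "R" (3x3) and "t" (3): a world point X has camera coordinates R X + t. Camera axes: x right, y down, z forward; pixel columns grow to the right and rows downward; lengths in mm; the calibration is good to about 2 mm. A picture is of the moment at which its call begins: read the wrist's pose just before it. camera_model takes no time and is no camera call; for the wrist camera it gives the pose at the moment of the call.
- env.job_done(): hands the job in, once; it reports no verdict.
The state is a dict: "t": time; "joints": joint angles; "qvel": joint speeds; "tau": joint torques, N m; "eef_pos": TCP position; "tcp_rot": TCP orientation; "ft_force": force on the tool from outside, world axes, zero at the start; "moment": the same for the moment, N m; "opening": opening from 0.0 (shut) to 1.0 (fully open).
Only numpy, scipy, OpenCV 4.12 (cv2) and the standard library are available. Lean on these libraries where they do the work, as an engineer would, in place of code of your own. Each camera call takes 0.05 s, during which the arm holds its last target.

TASK

Turn the knob on the welding current control fully anticlockwise to its end stop, then take the inspection probe out of its stand and lower its rod through the hole in the end plate of the welded tube until the tip is about 50 mm below the plate's top face (half the rod's length). The probe must never touch the tube or its plate: finish while holding it there, upright, still and centred in the hole, with the gripper carrying it. Leave the hammer, the tube offcut and the brush where they lie.

Things in the scene. Friction and masses are not known exactly. Their poses are not given: they have to be found in the camera images.
- knob (a joint): angle of the current knob: 0 = end stop fully anticlockwise seen from above (off), grows clockwise to 2.4 rad; stiff enough to stay where it is left (friction about 0.04 N m). At the start it stands 0.6 to 1.3 rad clockwise of the stop
- knob_grip (a point): point on the black current knob's vertical axis, at the height to grip, 87 mm above the bench. The knob is a disc 44 mm across with an upright grip bar 42 mm long, 14 mm thick on it; the bar's top is 7 mm above this point, the disc's top 23 mm below it. The bar runs along this point's x axis (turning with the knob); a white line on the bar's top lies towards -x
- control: fixed grey welding current control box, 120 x 110 mm, 50 mm high, origin at the centre of its underside. The knob stands in the middle of its top on a round foot 68 mm across, 6 mm high; white scale ticks around it, the longest at the end stop
- probe_handle (a point): centre (half-way up) of the round black handle of the loose inspection probe, the place to grip. Handle 28 mm diameter, 64 mm high, upright, z axis along the probe, up. Directly under it a metal flange 36 mm diameter, 5 mm thick, and below that the rod. Probe 169 mm long in all, 110 to 220 g. At the start the flange rests on the stand's top and the rod hangs through it
- probe_tip (a point): centre of the lower end of the probe's straight steel rod, 10 mm diameter, 100 mm long, on the probe's axis, 137 mm below the handle's centre
- hole (a point): centre of the round hole in the end plate, at the plate's top face, 115 mm above the bench. The hole goes straight down, 24 mm diameter, through a steel plate 84 x 84 mm, 12 mm thick, welded on top of an empty upright square tube 64 x 64 mm that is clamped to the bench (fixed; empty down to the bench)
- stand: fixed probe stand, origin at the centre of its underside, z up: base plate 100 x 100 x 10 mm, two 12 mm posts and on them a plywood plate 76 x 76 mm, 10 mm thick, with its top 115 mm above the bench and a 16 mm hole in the middle, in which the probe's rod hangs (tip 15 mm above the bench)
- hammer: bystander: hammer with a wooden handle, lying beyond the work; origin near its middle on the underside
- offcut: bystander: loose empty square tube offcut 60 x 60 mm, 70 mm high, open on top without a plate; origin at the centre of its underside
- brush: bystander: hand brush lying beyond the work; origin near its middle on the underside
Things that resemble listed ones, but are neither listed nor needed, are in the scene too. Leave any green or purple look-alike of the part that bears probe_handle alone.

How it is judged (in metres and radians):
On the way, in this order (a step that is already met when the one before it is completed fails the run):
1. the knob is at its anticlockwise end stop while the probe still hangs in its stand (value of joint knob below 0.09 rad and distance of probe_handle from where it was at the start of the episode below 0.01 m), for 0.2 s.
2. the probe is lifted out of its stand: its tip is above the stand's top and the plate (height (world z) of probe_tip above 0.117 m), for 0.1 s.
At the end, for the whole second after the job is handed in: Knob within 0.09 rad of its anticlockwise stop; the probe's tip 35 to 65 mm below the top face of the end plate and within 4 mm of the hole's axis, the probe tilted less than 0.07 rad, still (under 10 mm/s), touching no part of the tube, and gripped by the fingers (over 2 N) (value of joint knob below 0.09 rad and horizontal distance between probe_tip and hole below 0.004 m and z of probe_tip in the frame of hole between -0.065 and -0.035 m and angle between probe_handle's own z axis and vertical below 0.07 rad and contact force between probe and tube below 0.2 N and contact force between the fingers and probe above 2 N and linear speed of probe below 0.01 m/s); the arm keeps its last pose, push and grip.
It fails at once if the probe touches the tube, its end plate or the wall of the hole (contact force between probe and tube above 0.3 N).
It fails at once if the hammer, the offcut or the brush is moved by more than 30 mm (distance of any of hammer, offcut, brush from where it was at the start of the episode above 0.03 m).
It also fails if it takes over 66 s, if anything falls off the work surface, if the arm or the gripper's body presses on something with over 40 N, if the wrist force passes 120 N, or if a joint passes its speed limit or range.

## Working session

There is one attempt and no reset: what is moved stays moved. The work goes in short steps, Python scripts to look and compute and a tool call to move; the robot and the scene stay as the last step left them, time stands still between calls to the robot, and variables do not carry over. Pictures are saved under pics/ and viewed, and the job is handed in when it is done.

Besides the shell and the picture viewer there is one more tool, called after "Emit:" as name(argument=value, ...), one argument or row to a line, values as JSON. drive_tool: Moves the arm, as the interface text tells. Its arguments: {"type":"object","properties":{"steps":{"type":"array","items":{"type":"object","properties":{"slide":{"type":"array","items":{"type":"number"}},"dr":{"type":"array","items":{"type":"number"}},"fingers":{"type":"number"}}}}},"required":["steps"]}

```bash
ls; mkdir -p pics
python3 - <<'E'
from cell import env, optics
import cv2
print(env.state())
for n in ("scene","top","wrist"):
    m=optics.camera_model(n); print(n,m)
    cv2.imwrite(f"pics/{n}0.png",cv2.cvtColor(optics.read_camera(n),cv2.COLOR_RGB2BGR))
E
```

```text
pics
{'t': 0.0, 'joints': array([ 1.03041389e+00,  4.91555634e-01,  1.55948583e+00, -4.56749626e-06,
        1.09171936e+00, -1.05550560e-01]), 'qvel': array([-2.44435228e-05,  4.62247994e-04,  2.77957758e-04,  1.09397811e-03,
       -9.57607844e-05, -7.44568572e-04]), 'tau': array([ 2.24584757e-03, -6.12649870e+01, -2.58187616e+01,  6.93263789e-02,
        4.81950038e-02, -1.00560819e-04]), 'eef_pos': array([263.10016101, 566.62945536, 214.05166938]), 'tcp_rot': array([-1.57195842e+00,  1.19044138e-04, -4.34829840e-01]), 'ft_force': array([ 0.01477841, -0.44450037, -0.24439583]), 'moment': array([-0.01829694, -0.00645284,  0.02470358]), 'opening': 0.9972443952160778}
scene {'mtx': array([[411.39046419,   0.        , 252.62254699],
       [  0.        , 411.39046419, 191.12077919],
       [  0.        ,   0.        ,   1.        ]]), 'distortion': array([-0.03811728,  0.        ,  0.        ,  0.        ,  0.        ]), 'R': array([[ 0.51062884,  0.8597429 , -0.01001683],
       [ 0.72158927, -0.43485151, -0.5387143 ],
       [-0.46751162,  0.26785502, -0.84242897]]), 't': array([-31
[... 311 characters left out ...]
[ 0.00456951, -0.9999672 , -0.00668741],
       [-0.99113439, -0.00364094, -0.13281324],
       [ 0.13278453,  0.00723501, -0.99111852]]), 't': array([  32.00453064,  557.8008802 , 1340.99499766])}
wrist {'mtx': array([[297.39687499,   0.        , 257.30890805],
       [  0.        , 297.39687499, 191.93847587],
       [  0.        ,   0.        ,   1.        ]]), 'distortion': array([-0.07252838,  0.        ,  0.        ,  0.        ,  0.        ]), 'R': array([[ 4.21076098e-01,  9.07024986e-01, -7.71005827e-04],
       [ 8.81969450e-01, -4.09245636e-01,  2.33768903e-01],
       [ 2.11718705e-01, -9.91145009e-02, -9.72291883e-01]]), 't': array([-624.54676223,  -25.29501189,  390.61583172])}
```

View pics/scene0.png

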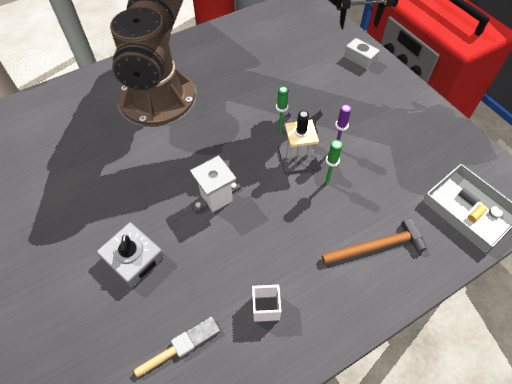

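View pics/top0.png

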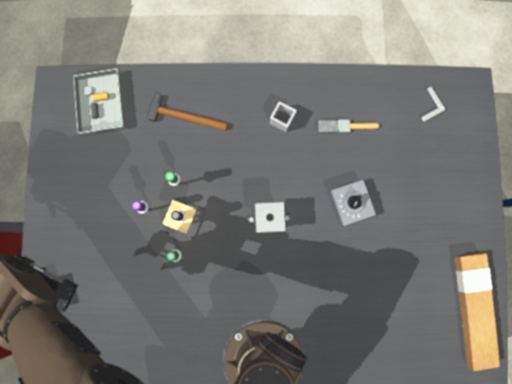

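View pics/wrist0.png

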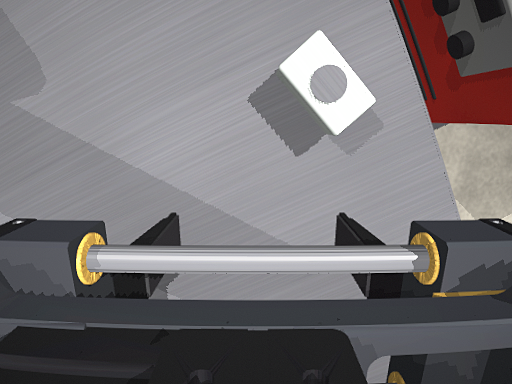

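The scene and top views show the following:
- **Probe:** the black handle on the plywood stand is at top (178,215), scene (302,122). The look-alikes are green at top (171,178) and (173,256), and purple at (139,206). Only the black one on the stand fits the description.
- **Plate hole:** top (269,217), on the clamped tube.
- **Knob:** top (355,202).

I'll confirm these in enlarged crops.

Run:
```python
import cv2, numpy as np
t=cv2.imread("pics/top0.png"); s=cv2.imread("pics/scene0.png")
c=lambda im,x,y,w,h,k:cv2.resize(im[y:y+h,x:x+w],None,fx=k,fy=k,interpolation=cv2.INTER_CUBIC)
a=c(t,120,160,100,110,5); b=c(t,240,190,60,60,5);d=c(t,325,170,60,60,5)
r=np.zeros((600,800,3),np.uint8); r[:550,:500]=a; r[:300,500:]=b; r[300:,500:]=d
cv2.imwrite("pics/tc.png",r)
a=c(s,255,75,110,120,4); b=c(s,185,150,60,60,5);d=c(s,95,220,70,60,5)[:, :350]
r=np.zeros((600,800,3),np.uint8); r[:480,:440]=a; r[:300,440:740]=b; r[300:,440:790]=d
cv2.imwrite("pics/sc.png",r)
```

```text
(no output)
```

View pics/tc.png

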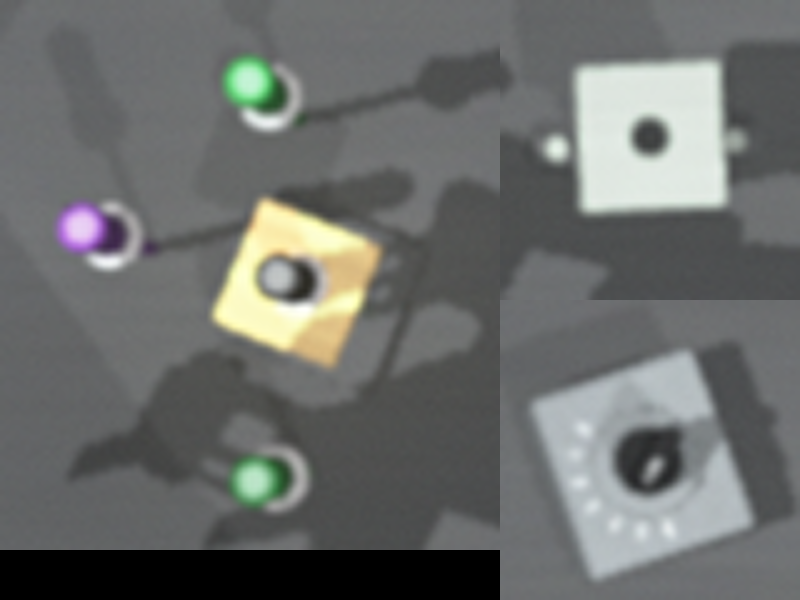

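View pics/sc.png

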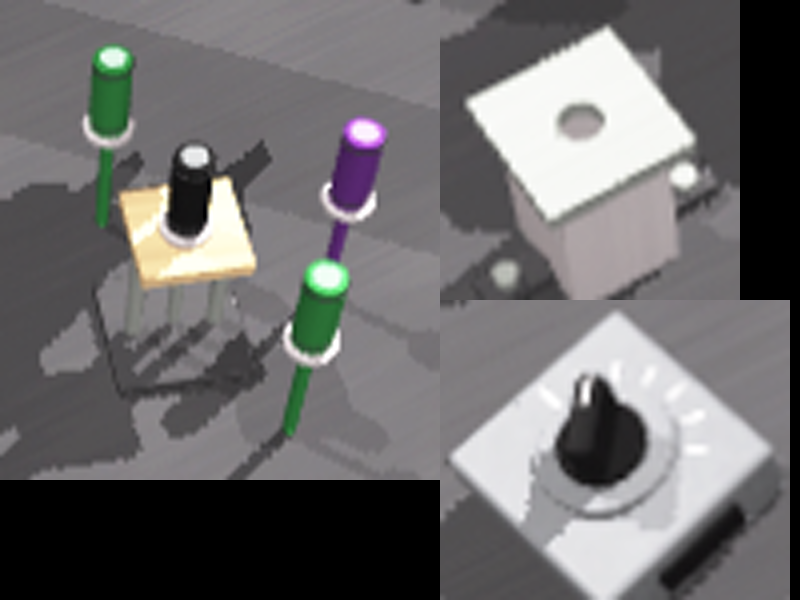

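```bash
cat > h.py <<'E'
from cell import env, optics
import numpy as np, cv2
from scipy.spatial.transform import Rotation as Ro
def ray(n,uv,m=None):
    m=m or optics.camera_model(n)
    p=cv2.undistortPoints(np.array([[uv]],float),m["mtx"],m["distortion"])[0,0]
    return -m["R"].T@m["t"], m["R"].T@np.array([p[0],p[1],1])
def at(n,uv,z,m=None):
    c,d=ray(n,uv,m); return c+d*(z-c[2])/d[2]
def proj(n,X,m=None):
    m=m or optics.camera_model(n)
    return cv2.projectPoints(np.array(X,float).reshape(-1,3),cv2.Rodrigues(m["R"])[0],m["t"],m["mtx"],m["distortion"])[0].reshape(-1,2)
def save(n,f,x=0,y=0,w=512,h=384,k=1):
    m=optics.camera_model(n); im=cv2.cvtColor(optics.read_camera(n),cv2.COLOR_RGB2BGR)
    cv2.imwrite("pics/"+f,cv2.resize(im[y:y+h,x:x+w],None,fx=k,fy=k,interpolation=cv2.INTER_CUBIC)); return m
def tool():
    s=env.state(); return s["eef_pos"],Ro.from_euler("xyz",s["tcp_rot"]).as_matrix()
E
python3 - <<'E'
from h import *
T=lambda x,y:((x+.5)/5-.5,(y+.5)/5-.5)
def t(x,y,ox,oy): return (x+.5)/5-.5+ox,(y+.5)/5-.5+oy
def s4(x,y): return (x+.5)/4-.5+255,(y+.5)/4-.5+75
print("probe",at("top",t(278,278,120,160),184),at("scene",s4(195,156),184))
print("plycenter",at("top",t(297,283,120,160),115))
print("hole",at("top",t(150,137,240,190),115),at("scene",t(141,121,185,150),115))
print("foot",at("top",t(148,163,325,170),60))
print("green1",at("top",t(248,82,120,160),184),at("scene",s4(326,278),184))
print("green2",at("top",t(255,482,120,160),184),at("scene",s4(112,58),184))
print("purp",at("top",t(82,228,120,160),184),at("scene",s4(365,132),184))
print("platecorn",[at("top",t(*p,240,190),115)[:2] for p in((75,68),(221,61),(227,206),(82,212))])
print("plycorn",[at("top",t(*p,120,160),115)[:2] for p in((265,198),(383,245),(335,370),(212,318))])
kc=at("top",t(148,163,325,170),87);print("tick",at("top",t(169,230,325,170),50),at("scene",t(110,98,95,220),50))
print("line", at("top",t(148,483,325,-130),94),at("top",t(161,455,325,-130),94))
print("line sc", at("scene",t(583,402,95-88,160),94),at("scene",t(590,380,95-88,160),94))
print(tool())
E
```

```text
probe [445.5756851  251.65745636 184.        ] [446.05307208 251.72775032 184.        ]
plycenter [446.71260238 253.11167622 115.        ]
hole [445.79576842 -14.63829448 115.        ] [446.30583329 -14.61388561 115.        ]
foot [ 495.09790755 -278.48287573   60.        ]
green1 [556.52340141 271.84217939 184.        ] [568.45549952 262.79135645 184.        ]
green2 [332.12833538 261.89640265 184.        ] [345.00413229 254.70124344 184.        ]
purp [472.91074698 364.25645969 184.        ] [485.09353642 356.92653306 184.        ]
platecorn [array([486.38596874,  29.68807725]), array([490.84828075, -56.62088529]), array([405.44567808, -59.84898667]), array([401.64632935,  25.22345679])]
plycorn [array([497.10334511, 273.56082781]), array([469.54717463, 202.41047649]), array([395.65743284, 229.38191123]), array([425.61869684, 303.34324216])]
tick [ 454.19599854 -292.98514705   50.        ] [ 453.89666072 -292.23899923   50.        ]
line [1286.40959601 -302.11344607   94.        ] [1308.65316501 -312.23543867   94.        ]
line sc [ 490.75711413 -276.26207962   94.        ] [ 481.67757616 -269.24033524   94.        ]
(array([263.16512814, 566.71522683, 214.22097305]), array([[ 9.06954815e-01, -4.05291121e-04,  4.21227729e-01],
       [-4.21227916e-01, -6.72254416e-04,  9.06954570e-01],
       [-8.44084332e-05, -9.99999692e-01, -7.80424313e-04]]))
```

Crops confirm that the black handle is the one on the plywood, and the two cameras agree: probe (446,252), hole (446,-14.6), knob about (495,-278), with the pointer about 1 rad clockwise of the long tick. I'll head for the knob now, staying high.

Emit:
drive_tool(
  steps=[
    {"slide": [0, -0.04, 0], "dr": [0, 0.12, 0]},
    {"slide": [0, -0.08, 0], "dr": [0, 0.24, 0]},
    {"slide": [0.026, -0.09, -0.031], "dr": [0, 0.36, 0]},
    {"slide": [0.052, -0.09, -0.062], "dr": [0, 0.48, 0]},
    {"slide": [0.078, -0.09, -0.093], "dr": [0, 0.6, 0]},
  ],
)

```text
invalid input
```

```bash
cat >> h.py <<'E'
def plan(target,ang=None):
    p,R=tool(); s=env.state()
    d=R.T@(np.array(target,float)-p)
    za=np.degrees(np.arctan2(R[1,2],R[0,2]))
    print("t",round(s["t"],2),"tcp",p.round(1),"zang",round(za,1),"tilt",round(np.degrees(np.arccos(-R[2,1])),2),"j",s["joints"].round(2),"F",s["ft_force"].round(1),"open",round(s["opening"]*95.1,1))
    print("slide mm",d.round(1),"norm",np.linalg.norm(d).round(1))
    if ang is not None: print("dr about world z deg",ang-za,"-> dr_y rad",-np.radians(ang-za))
E
python3 -c "
from h import *
plan([495,-278,280],-128)"
```

```text
t 0.15 tcp [263.2 566.7 214.2] zang 65.1 tilt 0.04 j [ 1.03  0.49  1.56  0.    1.09 -0.11] F [-0.   0.3  0.6] open 94.6
slide mm [ 566.1  -65.3 -668.5] norm 878.4
dr about world z deg -193.08786845514936 -> dr_y rad 3.3700190502000535
```

Emit:
drive_tool(
  steps=[
    {"slide": [0, -0.04, 0], "dr": [0, 0.12, 0], "fingers": 0.095},
    {"slide": [0, -0.08, 0], "dr": [0, 0.24, 0], "fingers": 0.095},
    {"slide": [0.026, -0.09, -0.031], "dr": [0, 0.36, 0], "fingers": 0.095},
    {"slide": [0.052, -0.09, -0.062], "dr": [0, 0.48, 0], "fingers": 0.095},
    {"slide": [0.078, -0.09, -0.093], "dr": [0, 0.6, 0], "fingers": 0.095},
  ],
)

```text
t: 0.57
eef_pos: [294.7, 448.5, 305.1]
tcp_rot: [-1.57, 0.0, -1.039]
ft_force: [0.6, 0.2, 0.1]
opening: 1.001
```

```bash
python3 -c "
from h import *
plan([495,-278,280],-128)"
```

```text
t 0.57 tcp [294.7 448.5 305.1] zang 30.4 tilt 0.07 j [ 0.87  0.28  1.65 -0.    1.21  0.33] F [0.6 0.2 0.1] open 95.2
slide mm [ 727.8   24.6 -195.5] norm 754.0
dr about world z deg -158.44790150557367 -> dr_y rad 2.765437574147941
```

Emit:
drive_tool(
  steps=[
    {"slide": [0.04, 0, -0.01], "dr": [0, 0.12, 0], "fingers": 0.095},
    {"slide": [0.08, 0, -0.02], "dr": [0, 0.24, 0], "fingers": 0.095},
    {"slide": [0.12, 0, -0.03], "dr": [0, 0.36, 0], "fingers": 0.095},
    {"slide": [0.16, 0, -0.04], "dr": [0, 0.48, 0], "fingers": 0.095},
    {"slide": [0.2, 0, -0.05], "dr": [0, 0.6, 0], "fingers": 0.095},
  ],
)

```text
t: 0.98
eef_pos: [353.8, 250.3, 304.7]
tcp_rot: [-1.571, 0.0, -1.64]
ft_force: [0.3, 0.1, 0.5]
opening: 1.001
```

```bash
python3 -c "
from h import *
plan([495,-278,280],-128)"
```

```text
t 0.98 tcp [353.8 250.3 304.7] zang -4.0 tilt 0.01 j [0.46 0.12 1.86 0.   1.16 0.53] F [0.3 0.1 0.5] open 95.2
slide mm [517.2  24.6 177.5] norm 547.4
dr about world z deg -124.01764589236873 -> dr_y rad 2.1645162513942555
```

Emit:
drive_tool(
  steps=[
    {"slide": [0.038, 0, 0.013], "dr": [0, 0.12, 0], "fingers": 0.095},
    {"slide": [0.076, 0, 0.026], "dr": [0, 0.24, 0], "fingers": 0.095},
    {"slide": [0.114, 0, 0.039], "dr": [0, 0.36, 0], "fingers": 0.095},
    {"slide": [0.152, 0, 0.052], "dr": [0, 0.48, 0], "fingers": 0.095},
    {"slide": [0.19, 0, 0.065], "dr": [0, 0.6, 0], "fingers": 0.095},
  ],
)

```text
t: 1.4
eef_pos: [406.6, 56.5, 304.8]
tcp_rot: [-1.57, 0.0, -2.241]
ft_force: [0.9, 0.5, -0.1]
opening: 0.999
```

```bash
python3 -c "
from h import *
plan([495,-278,280],-128)"
```

```text
t 1.4 tcp [406.6  56.5 304.8] zang -38.4 tilt 0.03 j [-0.02  0.08  1.91  0.    1.16  0.65] F [ 0.9  0.5 -0.1] open 95.0
slide mm [207.3  24.8 277. ] norm 346.8
dr about world z deg -89.61995478133615 -> dr_y rad 1.5641632864227506
```

Emit:
drive_tool(
  steps=[
    {"slide": [0.024, 0.002, 0.032], "dr": [0, 0.12, 0], "fingers": 0.095},
    {"slide": [0.048, 0.004, 0.064], "dr": [0, 0.24, 0], "fingers": 0.095},
    {"slide": [0.072, 0.006, 0.096], "dr": [0, 0.36, 0], "fingers": 0.095},
    {"slide": [0.096, 0.008, 0.128], "dr": [0, 0.48, 0], "fingers": 0.095},
    {"slide": [0.12, 0.01, 0.16], "dr": [0, 0.6, 0], "fingers": 0.095},
  ],
)

```text
t: 1.82
eef_pos: [458.7, -136.8, 294.5]
tcp_rot: [-1.571, 0.0, -2.841]
ft_force: [1.1, 0.9, 0.6]
opening: 1.001
```

```bash
python3 -c "
from h import *
plan([495,-278,280],-128)
m=save('wrist','w1.png')
print(-m['R'].T@m['t'])"
```

```text
t 1.82 tcp [ 458.7 -136.8  294.5] zang -72.8 tilt 0.01 j [-0.43  0.2   1.79  0.    1.15  0.84] F [1.1 0.9 0.6] open 95.2
slide mm [  7.1  14.5 145.6] norm 146.5
dr about world z deg -55.2150428940468 -> dr_y rad 0.9636842951310153
[ 519.14855312 -116.97241833  465.61959753]
```

View pics/w1.png

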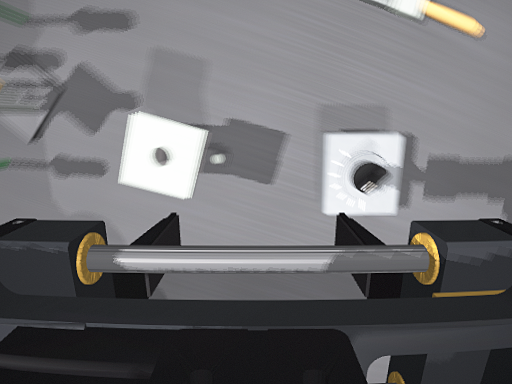

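The wrist view shows the plate hole at (161,156) and the knob at (370,177), but it is motion-blurred. I'll settle and retake.

Emit:
drive_tool(
  steps=[
    {"slide": [0, 0, 0], "dr": [0, 0, 0], "fingers": 0.06},
    {"slide": [0, 0, 0], "dr": [0, 0, 0], "fingers": 0.06},
  ],
)

```text
t: 2.03
eef_pos: [458.4, -135.0, 294.2]
tcp_rot: [-1.572, -0.001, -2.835]
ft_force: [-0.2, 0.0, -0.5]
opening: 0.908
```

Run:
```python
from h import *
m=optics.camera_model('wrist'); im=cv2.cvtColor(optics.read_camera('wrist'),cv2.COLOR_RGB2BGR)
np.savez('m2.npz',**m); cv2.imwrite('pics/w2.png',im)
c=lambda x,y,w,h,k:cv2.resize(im[y:y+h,x:x+w],None,fx=k,fy=k,interpolation=cv2.INTER_CUBIC)
cv2.imwrite('pics/w2c.png',np.hstack([c(110,105,100,120,4),c(315,105,100,120,4)]))
plan([495,-278,280],-128)
```

```text
t 2.08 tcp [ 458.4 -134.2  294.4] zang -72.4 tilt 0.05 j [-0.42  0.2   1.79  0.    1.15  0.84] F [-0.1  0.1  0. ] open 82.8
slide mm [  8.6  14.3 148.1] norm 149.1
dr about world z deg -55.63279212783125 -> dr_y rad 0.9709753947082375
```

View pics/w2c.png

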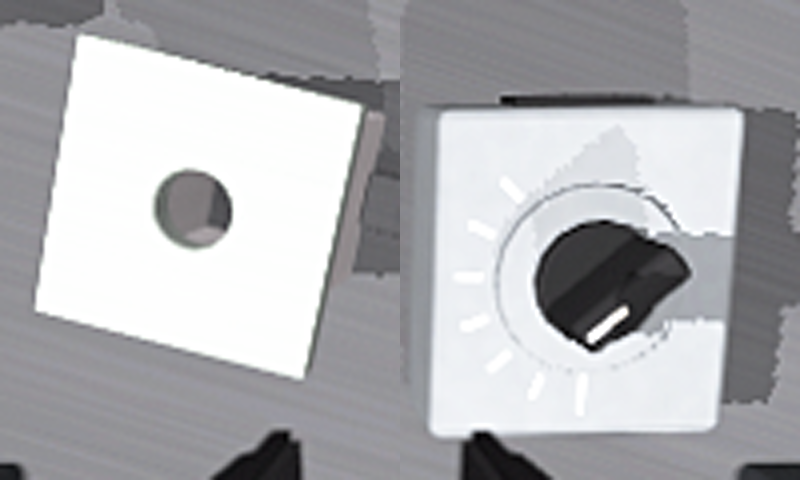

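Run:
```python
from h import *
m=dict(np.load('m2.npz'))
a=lambda x,y,z:at('wrist',((x+.5)/4-.5+110,(y+.5)/4-.5+105),z,m)[:2].round(1)
b=lambda x,y,z:at('wrist',((x-399.5)/4-.5+315,(y+.5)/4-.5+105),z,m)[:2].round(1)
print('hole',a(192.5,208,115)); P=[a(*p,115) for p in((77,34),(365,105),(303,380),(36,311))]; print(P,np.mean(P,0))
B=[b(*p,50) for p in((440,108),(745,108),(719,434),(430,437))]; print(B,np.mean(B,0),[np.linalg.norm(B[i]-B[i-1]) for i in range(4)])
L=[b(592,338,94),b(627,312,94)]; d=L[0]-L[1]; print('line',L,np.degrees(np.arctan2(d[1],d[0])))
t=b(583,408,50);t0=b(583,375,50); d=t-t0;print('tick',t,np.degrees(np.arctan2(d[1],d[0])))
print('foot l/t/b',b(497,280,56),b(600,183,56),b(590,371,56))
print('bar far end', b(650,240,94),b(690,270,94))
```

```text
hole [444.2 -14.2]
[array([483.5,  30.4]), array([488.5, -55.5]), array([403., -59.]), array([399.1,  25.2])] [443.525 -14.725]
[array([ 533.4, -207.3]), array([ 567. , -309.6]), array([ 454.5, -348.4]), array([ 421.1, -245.3])] [ 494.   -277.65] [np.float64(118.555008329467), np.float64(107.6765991290587), np.float64(119.00289912434906), np.float64(108.37513552471337)]
line [array([ 478.6, -270.1]), array([ 490.1, -277.8])] 146.19511142630003
tick [ 448.4 -295.4] -157.52056560289714
foot l/t/b [ 483.7 -245.8] [ 526.5 -267.9] [ 463.  -289.9]
bar far end [ 514.  -275.9] [ 509.1 -292.2]
```

Plate hole seen from the wrist: (444.2,-14.2). Knob: axis about (494,-278), bar at about 146°, stop at about -160°, so the turn is about 55° anticlockwise. Moving above the knob.

Emit:
drive_tool(
  steps=[
    {"slide": [0.002, 0.006, 0.036], "dr": [0, 0.12, 0], "fingers": 0.055},
    {"slide": [0.004, 0.013, 0.074], "dr": [0, 0.24, 0], "fingers": 0.055},
    {"slide": [0.006, 0.018, 0.11], "dr": [0, 0.36, 0], "fingers": 0.055},
    {"slide": [0.008, 0.025, 0.146], "dr": [0, 0.48, 0], "fingers": 0.055},
    {"slide": [0.008, 0.05, 0.147], "dr": [0, 0.6, 0], "fingers": 0.055},
  ],
)

```text
t: 2.5
eef_pos: [497.9, -281.1, 246.6]
tcp_rot: [-1.568, 0.006, 2.843]
ft_force: [-0.1, 0.1, -0.9]
opening: 0.589
```

```bash
python3 -c "
from h import *
plan([494,-278,150],-124)"
```

```text
t 2.5 tcp [ 497.9 -281.1  246.6] zang -107.1 tilt 0.38 j [-0.63  0.38  1.66 -0.    1.1   1.24] F [-0.1  0.1 -0.9] open 56.0
slide mm [ 5.2 96.6 -2.1] norm 96.7
dr about world z deg -16.89220463540451 -> dr_y rad 0.294824588808457
```

Emit:
drive_tool(
  steps=[
    {"slide": [0.002, 0.03, 0], "dr": [0, 0.12, 0], "fingers": 0.055},
    {"slide": [0.003, 0.065, 0], "dr": [0, 0.24, 0], "fingers": 0.055},
    {"slide": [0.003, 0.095, 0], "dr": [0, 0.3, 0], "fingers": 0.055},
    {"slide": [0.003, 0.095, 0], "dr": [0, 0.3, 0], "fingers": 0.055},
    {"slide": [0.003, 0.095, 0], "dr": [0, 0.3, 0], "fingers": 0.055},
  ],
)

```text
t: 2.92
eef_pos: [492.8, -275.0, 149.6]
tcp_rot: [-1.571, -0.002, 2.553]
ft_force: [-0.2, -0.4, 1.2]
opening: 0.582
```

```bash
python3 -c "
from h import *
plan([494,-278,69],-124)
m=save('wrist','w3.png',120,120,280,200,2.8)
print(proj('wrist',[[494,-278,94],[494,-278,69]],m))"
```

```text
t 2.92 tcp [ 492.8 -275.   149.6] zang -123.7 tilt 0.12 j [-0.63  0.48  1.78  0.    0.88  1.53] F [-0.2 -0.4  1.2] open 55.4
slide mm [-2.9 80.6  1.8] norm 80.7
dr about world z deg -0.2751186723212129 -> dr_y rad 0.004801726665720556
[[259.18088816 199.74364254]
 [259.020786   192.27482808]]
```

View pics/w3.png

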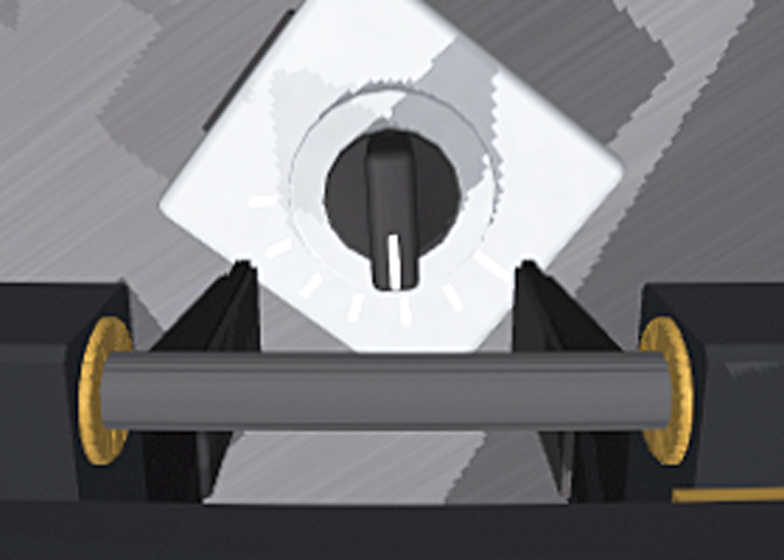

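The bar is aligned between the fingers (bar at columns about 365–420 of the crop). Descending and closing.

Emit:
drive_tool(
  steps=[
    {"slide": [-0.002, 0.03, 0.001], "dr": [0, 0, 0], "fingers": 0.055},
    {"slide": [-0.002, 0.06, 0.001], "dr": [0, 0, 0], "fingers": 0.055},
    {"slide": [-0.002, 0.08, 0.001], "dr": [0, 0, 0], "fingers": 0.055},
    {"slide": [-0.002, 0.08, 0.001], "dr": [0, 0, 0], "fingers": 0.03},
    {"slide": [-0.002, 0.08, 0.001], "dr": [0, 0, 0], "fingers": 0.0},
  ],
)

```text
t: 3.38
eef_pos: [494.6, -278.4, 71.2]
tcp_rot: [-1.571, 0.001, 2.55]
ft_force: [-0.7, -0.1, 0.0]
opening: 0.489
```

Emit:
drive_tool(
  steps=[
    {"slide": [0, 0, 0], "dr": [0, 0, 0], "fingers": 0.0},
    {"slide": [0, 0, 0], "dr": [0, 0, 0], "fingers": 0.0},
    {"slide": [0, 0, 0], "dr": [0, 0, 0], "fingers": 0.0},
    {"slide": [0, 0, 0], "dr": [0, 0, 0], "fingers": 0.0},
  ],
)

```text
t: 3.72
eef_pos: [494.1, -278.6, 70.8]
tcp_rot: [-1.571, 0.002, 2.549]
ft_force: [0.2, -0.6, -0.2]
opening: 0.216
```

```bash
python3 -c "
from h import *
plan([494,-278,69],-69);print(env.state()['moment'])"
```

```text
t 3.72 tcp [ 494.1 -278.6   70.8] zang -124.0 tilt 0.1 j [-0.63  0.59  1.84  0.    0.71  1.53] F [ 0.2 -0.6 -0.2] open 20.6
slide mm [ 0.4  1.8 -0.4] norm 1.9
dr about world z deg 54.97089814829286 -> dr_y rad -0.9594231654661646
[-0.05740746  0.15367191  0.02126824]
```

Emit:
drive_tool(
  steps=[
    {"slide": [0, 0, 0], "dr": [0, 0, 0], "fingers": 0.0},
    {"slide": [0, 0, 0], "dr": [0, 0, 0], "fingers": 0.0},
    {"slide": [0, 0, 0], "dr": [0, 0, 0], "fingers": 0.0},
    {"slide": [0, 0, 0], "dr": [0, 0, 0], "fingers": 0.0},
  ],
)

```text
t: 4.05
eef_pos: [494.3, -278.4, 70.4]
tcp_rot: [-1.571, 0.002, 2.548]
ft_force: [2.4, 3.0, 6.8]
opening: 0.146
```

```bash
python3 -c "
from h import *
plan([494,-278,69],-69);print(env.state()['moment'])"
```

```text
t 4.05 tcp [ 494.3 -278.4   70.4] zang -124.0 tilt 0.09 j [-0.63  0.59  1.84  0.    0.71  1.53] F [2.4 3.  6.8] open 13.8
slide mm [ 0.5  1.4 -0.1] norm 1.5
dr about world z deg 54.99073579085541 -> dr_y rad -0.9597693976447148
[ 0.54418784 -0.16547052 -0.00436496]
```

Gripped, with the opening at 13.8 mm for a 14 mm bar. Turning anticlockwise.

Emit:
drive_tool(
  steps=[
    {"slide": [0, 0, 0], "dr": [0, -0.1, 0], "fingers": 0.0},
    {"slide": [0, 0, 0], "dr": [0, -0.2, 0], "fingers": 0.0},
    {"slide": [0, 0, 0], "dr": [0, -0.3, 0], "fingers": 0.0},
    {"slide": [0, 0, 0], "dr": [0, -0.4, 0], "fingers": 0.0},
    {"slide": [0, 0, 0], "dr": [0, -0.5, 0], "fingers": 0.0},
  ],
)

```text
t: 4.47
eef_pos: [494.2, -278.9, 70.4]
tcp_rot: [-1.57, 0.001, 3.053]
ft_force: [-0.6, -2.3, 5.9]
opening: 0.145
```

Emit:
drive_tool(
  steps=[
    {"slide": [0, 0, 0], "dr": [0, -0.1, 0], "fingers": 0.0},
    {"slide": [0, 0, 0], "dr": [0, -0.2, 0], "fingers": 0.0},
    {"slide": [0, 0, 0], "dr": [0, -0.3, 0], "fingers": 0.0},
    {"slide": [0, 0, 0], "dr": [0, -0.37, 0], "fingers": 0.0},
    {"slide": [0, 0, 0], "dr": [0, -0.37, 0], "fingers": 0.0},
  ],
)

```text
t: 4.88
eef_pos: [494.3, -279.3, 70.4]
tcp_rot: [-1.569, 0.001, -2.86]
ft_force: [-0.2, -2.8, 5.9]
opening: 0.144
```

```bash
python3 -c "
from h import *
plan([494,-278,69],-69);print(env.state()['moment'])"
```

```text
t 4.88 tcp [ 494.3 -279.3   70.4] zang -73.9 tilt 0.14 j [-0.63  0.59  1.84 -0.    0.71  0.66] F [-0.2 -2.8  5.9] open 13.7
slide mm [-0.1  1.4 -1.3] norm 1.9
dr about world z deg 4.86912885662467 -> dr_y rad -0.0849823302519674
[-0.58459799  0.2836336   0.06595894]
```

Emit:
drive_tool(
  steps=[
    {"slide": [0, 0, 0], "dr": [0, -0.03, 0], "fingers": 0.0},
    {"slide": [0, 0, 0], "dr": [0, -0.06, 0], "fingers": 0.0},
    {"slide": [0, 0, 0], "dr": [0, -0.06, 0], "fingers": 0.0},
  ],
)

```text
t: 5.13
eef_pos: [494.2, -279.3, 70.4]
tcp_rot: [-1.569, 0.001, -2.804]
ft_force: [-0.9, -3.3, 4.9]
opening: 0.147
```

```bash
python3 -c "
from h import *
plan([494,-278,69],-69);print(env.state()['moment'],env.state()['tau'][5])"
```

```text
t 5.13 tcp [ 494.2 -279.3   70.4] zang -70.7 tilt 0.13 j [-0.63  0.6   1.84 -0.    0.71  0.6 ] F [-0.9 -3.3  4.9] open 13.9
slide mm [-0.2  1.4 -1.3] norm 1.9
dr about world z deg 1.6678527459105226 -> dr_y rad -0.02910952185456701
[-0.72672471  0.28370887 -0.69341224] -1.2311669066548347
```

Emit:
drive_tool(
  steps=[
    {"slide": [0, 0, 0], "dr": [0, -0.03, 0], "fingers": 0.0},
    {"slide": [0, 0, 0], "dr": [0, -0.05, 0], "fingers": 0.0},
    {"slide": [0, 0, 0], "dr": [0, -0.05, 0], "fingers": 0.0},
  ],
)

```text
t: 5.38
eef_pos: [494.3, -279.3, 70.3]
tcp_rot: [-1.569, 0.001, -2.755]
ft_force: [-0.3, -3.3, 6.8]
opening: 0.153
```

```bash
python3 -c "
from h import *
plan([494,-278,69],-69);print(env.state()['moment'],env.state()['tau'][5])"
```

```text
t 5.38 tcp [ 494.3 -279.3   70.3] zang -67.9 tilt 0.14 j [-0.63  0.6   1.84  0.    0.7   0.55] F [-0.3 -3.3  6.8] open 14.5
slide mm [-0.2  1.3 -1.3] norm 1.9
dr about world z deg -1.1317171707351577 -> dr_y rad 0.019752190830683317
[-0.8566423   0.31504202 -0.63825236] -1.079808622598648
```

The moment about z jumped from 0.07 to -0.69 N m and the bar is beginning to wedge the pads open: the knob is at its stop. I'll release and check.

Emit:
drive_tool(
  steps=[
    {"slide": [0, 0, 0], "dr": [0, 0.015, 0], "fingers": 0.05},
    {"slide": [0, 0, 0], "dr": [0, 0.03, 0], "fingers": 0.05},
    {"slide": [0, 0, 0], "dr": [0, 0.03, 0], "fingers": 0.05},
    {"slide": [0, 0, 0], "dr": [0, 0.03, 0], "fingers": 0.05},
    {"slide": [0, -0.03, 0], "dr": [0, 0.03, 0], "fingers": 0.05},
  ],
)

```text
t: 5.8
eef_pos: [491.8, -276.9, 95.7]
tcp_rot: [-1.578, -0.004, -2.785]
ft_force: [-0.1, -0.2, -0.7]
opening: 0.444
```

Emit:
drive_tool(
  steps=[
    {"slide": [0, -0.04, 0], "dr": [0, 0, 0], "fingers": 0.055},
    {"slide": [0, -0.08, 0], "dr": [0, 0, 0], "fingers": 0.055},
    {"slide": [0, -0.11, 0], "dr": [0, 0, 0], "fingers": 0.055},
    {"slide": [0, -0.11, 0], "dr": [0, 0, 0], "fingers": 0.055},
    {"slide": [0, -0.11, 0], "dr": [0, 0, 0], "fingers": 0.055},
  ],
)

```text
t: 6.22
eef_pos: [494.0, -278.4, 210.9]
tcp_rot: [-1.568, 0.002, -2.785]
ft_force: [-0.7, -0.3, -0.1]
opening: 0.578
```

```bash
python3 -c "
from h import *
plan([446,252,300],-69)
m=save('wrist','w4.png',120,100,280,200,2.8)
np.savez('m4.npz',**m)"
```

```text
t 6.22 tcp [ 494.  -278.4  210.9] zang -69.5 tilt 0.16 j [-0.63  0.41  1.71  0.    1.02  0.58] F [-0.7 -0.3 -0.1] open 55.0
slide mm [-140.5  -90.  -513.5] norm 540.0
dr about world z deg 0.541616047430324 -> dr_y rad -0.009452983309296926
```

View pics/w4.png

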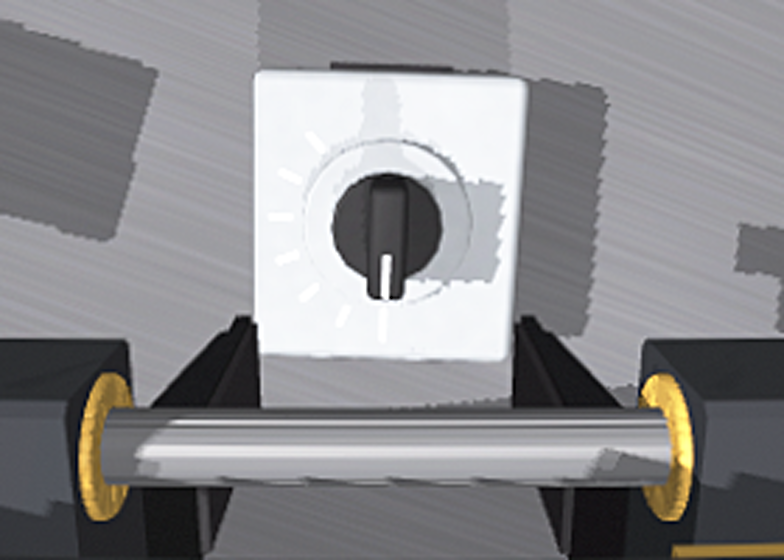

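The white line at (386,277) now points at the longest tick (385,320), so the knob is at its stop. Next I'll triangulate the look-alikes to choose a safe jaw direction.

Run:
```python
from h import *
def t(x,y): return (x+.5)/5-.5+120,(y+.5)/5-.5+160
def s4(x,y): return (x+.5)/4-.5+255,(y+.5)/4-.5+75
for n,a,b in(("probe",(278,278),(195,156)),("g1",(248,82),(326,278)),("g2",(255,482),(112,58)),("pu",(82,228),(365,132))):
    c1,d1=ray("top",t(*a)); c2,d2=ray("scene",s4(*b))
    A=np.c_[d1,-d2]; l=np.linalg.lstsq(A,c2-c1,rcond=None)[0]; p=c1+l[0]*d1; q=c2+l[1]*d2
    print(n,((p+q)/2).round(1),np.linalg.norm(p-q).round(1))
```

```text
probe [445.7 251.9 183.5] 0.3
g1 [558.7 274.7 166.4] 1.7
g2 [331.5 264.8 168.1] 0.5
pu [474.3 368.8 168.1] 0.2
```

Emit:
drive_tool(
  steps=[
    {"slide": [-0.01, -0.01, -0.038], "dr": [0, -0.1, 0], "fingers": 0.07},
    {"slide": [-0.02, -0.02, -0.076], "dr": [0, -0.2, 0], "fingers": 0.07},
    {"slide": [-0.03, -0.03, -0.114], "dr": [0, -0.3, 0], "fingers": 0.07},
    {"slide": [-0.04, -0.04, -0.152], "dr": [0, -0.4, 0], "fingers": 0.07},
    {"slide": [-0.05, -0.05, -0.19], "dr": [0, -0.43, 0], "fingers": 0.07},
  ],
)

```text
t: 6.68
eef_pos: [473.1, -81.0, 258.3]
tcp_rot: [-1.574, -0.001, -2.349]
ft_force: [0.8, 0.1, 0.4]
opening: 0.733
```

```bash
python3 -c "
from h import *
plan([446,252,270],-45)"
```

```text
t 6.68 tcp [473.1 -81.  258.3] zang -44.6 tilt 0.2 j [-0.31  0.24  1.84  0.    1.07  0.47] F [0.8 0.1 0.4] open 69.7
slide mm [-218.1  -11.3 -253.2] norm 334.4
dr about world z deg -0.3926713566679254 -> dr_y rad 0.006853408052128289
```

Emit:
drive_tool(
  steps=[
    {"slide": [0, 0, -0.035], "dr": [0, 0, 0], "fingers": 0.07},
    {"slide": [0, 0, -0.052], "dr": [0, 0, 0], "fingers": 0.07},
    {"slide": [0, 0, -0.052], "dr": [0, 0, 0], "fingers": 0.07},
    {"slide": [0, 0, -0.052], "dr": [0, 0, 0], "fingers": 0.07},
  ],
)

```text
t: 7.02
eef_pos: [437.0, -45.6, 258.7]
tcp_rot: [-1.572, -0.001, -2.353]
ft_force: [0.6, -0.5, 0.2]
opening: 0.738
```

```bash
python3 -c "
from h import *
plan([446,252,270],-45)
m=save('wrist','w5.png',170,80,180,140,4.4)
np.savez('m5.npz',**m);print(proj('wrist',[[445,-14.4,115]],m))"
```

```text
t 7.02 tcp [437.  -45.6 258.7] zang -44.8 tilt 0.1 j [-0.25  0.17  1.92  0.    1.05  0.53] F [ 0.6 -0.5  0.2] open 70.2
slide mm [-217.4  -11.1 -203.4] norm 297.9
dr about world z deg -0.16073064599466846 -> dr_y rad 0.002805278981464401
[[243.4398875  156.22947123]]
```

View pics/w5.png

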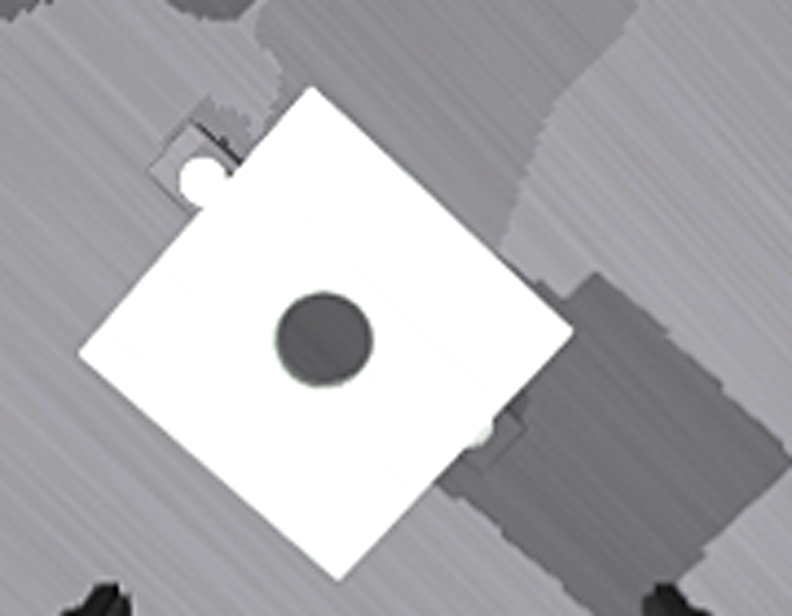

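Hole at crop (324.5,339.5), i.e. pixel (243.4,156.8). The prediction for (445,-14.4) is (243.4,156.2), so they agree. On to the probe.

```bash
python3 -c "
from h import *
m=dict(np.load('m5.npz'));print(at('wrist',(243.4,156.8),115,m), at('wrist',(243.4+1,156.8),115,m))"
```

```text
[444.53871473 -14.79536828 115.        ] [445.29002247 -15.54327    115.        ]
```

Emit:
drive_tool(
  steps=[
    {"slide": [-0.028, 0, -0.026], "dr": [0, 0, 0], "fingers": 0.07},
    {"slide": [-0.056, 0, -0.052], "dr": [0, 0, 0], "fingers": 0.07},
    {"slide": [-0.084, 0, -0.078], "dr": [0, 0, 0], "fingers": 0.07},
    {"slide": [-0.112, 0, -0.104], "dr": [0, 0, 0], "fingers": 0.07},
    {"slide": [-0.14, 0, -0.13], "dr": [0, 0, 0], "fingers": 0.07},
  ],
)

```text
t: 7.48
eef_pos: [444.9, 145.9, 258.8]
tcp_rot: [-1.571, -0.001, -2.357]
ft_force: [1.0, -0.3, 0.6]
opening: 0.736
```

```bash
python3 -c "
from h import *
plan([446,252,260],-45)"
```

```text
t 7.48 tcp [444.9 145.9 258.8] zang -45.0 tilt 0.06 j [ 0.18  0.22  1.87 -0.    1.06  0.96] F [ 1.  -0.3  0.6] open 69.9
slide mm [-75.8  -1.2 -74.3] norm 106.1
dr about world z deg 0.02005277307257103 -> dr_y rad -0.0003499869142716243
```

Emit:
drive_tool(
  steps=[
    {"slide": [-0.025, 0, -0.024], "dr": [0, 0, 0], "fingers": 0.07},
    {"slide": [-0.048, 0, -0.047], "dr": [0, 0, 0], "fingers": 0.07},
    {"slide": [-0.075, 0, -0.073], "dr": [0, 0, 0], "fingers": 0.07},
    {"slide": [-0.075, 0, -0.073], "dr": [0, 0, 0], "fingers": 0.07},
    {"slide": [-0.075, 0, -0.073], "dr": [0, 0, 0], "fingers": 0.07},
  ],
)

```text
t: 7.9
eef_pos: [446.0, 250.4, 258.3]
tcp_rot: [-1.571, -0.002, -2.353]
ft_force: [-1.0, -1.2, -0.6]
opening: 0.737
```

```bash
python3 -c "
from h import *
plan([446,252,260],-45)
m=save('wrist','w6.png',170,80,180,140,4.4)
np.savez('m6.npz',**m);print(proj('wrist',[[445.7,251.9,184],[445.7,251.9,115]],m))"
```

```text
t 7.9 tcp [446.  250.4 258.3] zang -44.8 tilt 0.11 j [ 0.38  0.28  1.77 -0.    1.09  1.16] F [-1.  -1.2 -0.6] open 70.1
slide mm [-1.1 -1.7 -1.2] norm 2.3
dr about world z deg -0.19001613425015051 -> dr_y rad 0.003316407174576693
[[257.54196435 197.24456701]
 [257.49968239 181.12433582]]
```

View pics/w6.png

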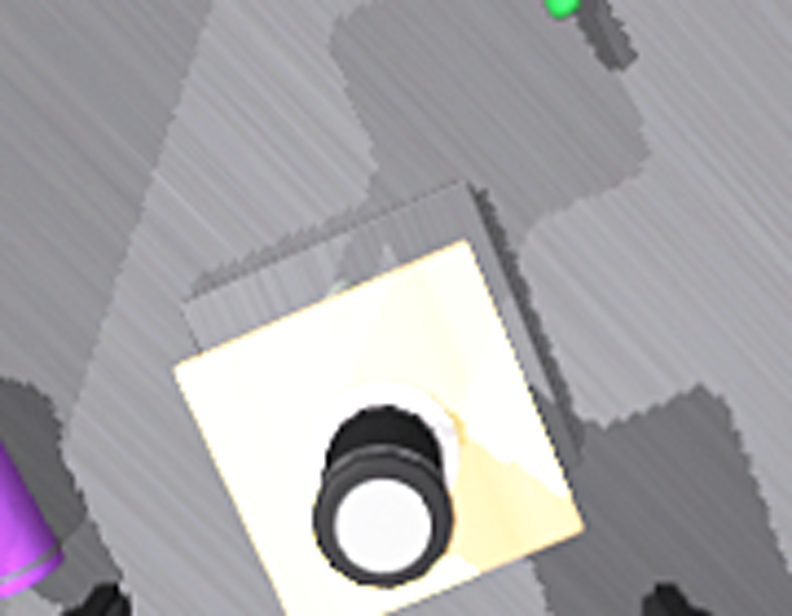

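The black handle top is at crop (383,522), i.e. pixel (256.7,198.3). That is within about 1 px of the prediction and centred between the fingers.

```bash
python3 -c "
from h import *
m=dict(np.load('m6.npz'));p=at('wrist',(256.7,198.2),184,m);print(p);p[2]=134;plan(p)"
```

```text
[444.59750103 251.80852892 184.        ]
t 7.95 tcp [446.  249.3 258.5] zang -44.9 tilt 0.1 j [ 0.38  0.28  1.77 -0.    1.09  1.16] F [-0.4 -0.7 -0.4] open 70.2
slide mm [ -1.  124.5  -2.7] norm 124.5
```

Emit:
drive_tool(
  steps=[
    {"slide": [-0.001, 0.035, -0.002], "dr": [0, 0, 0], "fingers": 0.07},
    {"slide": [-0.001, 0.07, -0.002], "dr": [0, 0, 0], "fingers": 0.07},
    {"slide": [-0.001, 0.1, -0.002], "dr": [0, 0, 0], "fingers": 0.07},
    {"slide": [-0.001, 0.124, -0.002], "dr": [0, 0, 0], "fingers": 0.07},
    {"slide": [-0.001, 0.124, -0.002], "dr": [0, 0, 0], "fingers": 0.045},
  ],
)

```text
t: 8.37
eef_pos: [443.6, 249.3, 131.6]
tcp_rot: [-1.574, -0.007, -2.357]
ft_force: [-0.5, -0.3, -0.5]
opening: 0.707
```

Emit:
drive_tool(
  steps=[
    {"slide": [0, 0, 0], "dr": [0, 0, 0], "fingers": 0.04},
    {"slide": [0, 0, 0], "dr": [0, 0, 0], "fingers": 0.034},
    {"slide": [0, 0, 0], "dr": [0, 0, 0], "fingers": 0.034},
    {"slide": [0, 0, 0], "dr": [0, 0, 0], "fingers": 0.034},
  ],
)

```text
t: 8.7
eef_pos: [445.4, 251.6, 137.1]
tcp_rot: [-1.57, 0.002, -2.355]
ft_force: [-1.0, 0.3, 0.2]
opening: 0.442
```

```bash
python3 -c "
from h import *
plan([445,251.8,134],-45)
m=save('wrist','w7.png',130,80,250,180,3.2)"
```

```text
t 8.7 tcp [445.4 251.6 137.1] zang -44.9 tilt 0.15 j [0.38 0.43 1.92 0.   0.78 1.17] F [-1.   0.3  0.2] open 42.0
slide mm [ 0.2  3.1 -0.5] norm 3.1
dr about world z deg -0.059978884081253625 -> dr_y rad 0.00104682900888989
```

View pics/w7.png

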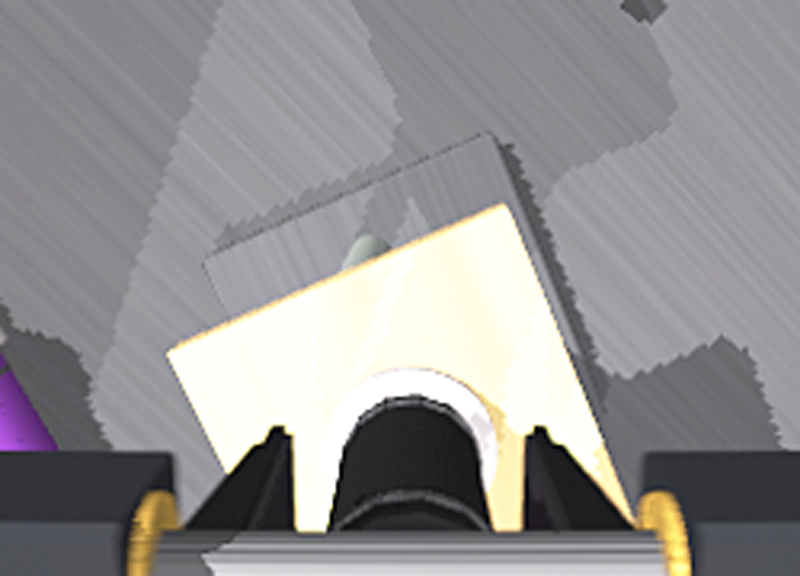

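The handle (crop x about 412) is centred between the finger pads (295 and 525). Closing.

Emit:
drive_tool(
  steps=[
    {"slide": [0, 0.003, 0], "dr": [0, 0, 0], "fingers": 0.03},
    {"slide": [0, 0.003, 0], "dr": [0, 0, 0], "fingers": 0.02},
    {"slide": [0, 0.003, 0], "dr": [0, 0, 0], "fingers": 0.0},
    {"slide": [0, 0.003, 0], "dr": [0, 0, 0], "fingers": 0.0},
    {"slide": [0, 0.003, 0], "dr": [0, 0, 0], "fingers": 0.0},
  ],
)

```text
t: 9.17
eef_pos: [444.8, 251.6, 132.7]
tcp_rot: [-1.571, 0.0, -2.355]
ft_force: [-0.3, -0.7, 1.8]
opening: 0.291
```

Emit:
drive_tool(
  steps=[
    {"slide": [0, 0, 0], "dr": [0, 0, 0], "fingers": 0.0},
    {"slide": [0, 0, 0], "dr": [0, 0, 0], "fingers": 0.0},
    {"slide": [0, 0, 0], "dr": [0, 0, 0], "fingers": 0.0},
    {"slide": [0, 0, 0], "dr": [0, 0, 0], "fingers": 0.0},
  ],
)

```text
t: 9.5
eef_pos: [444.8, 251.6, 132.7]
tcp_rot: [-1.571, 0.0, -2.355]
ft_force: [-0.3, -0.5, 2.3]
opening: 0.288
```

```bash
python3 -c "
from h import *
plan([445,251.8,134],-45)"
```

```text
t 9.5 tcp [444.8 251.6 132.7] zang -44.9 tilt 0.01 j [0.39 0.44 1.93 0.   0.78 1.17] F [-0.3 -0.5  2.3] open 27.4
slide mm [-0.3 -1.3  0.1] norm 1.3
dr about world z deg -0.08324833883242633 -> dr_y rad 0.0014529576094416915
```

Emit:
drive_tool(
  steps=[
    {"slide": [0, -0.01, 0], "dr": [0, 0, 0], "fingers": 0.0},
    {"slide": [0, -0.025, 0], "dr": [0, 0, 0], "fingers": 0.0},
    {"slide": [0, -0.045, 0], "dr": [0, 0, 0], "fingers": 0.0},
    {"slide": [0, -0.07, 0], "dr": [0, 0, 0], "fingers": 0.0},
    {"slide": [0, -0.09, 0], "dr": [0, 0, 0], "fingers": 0.0},
  ],
)

```text
t: 9.92
eef_pos: [444.6, 251.6, 224.5]
tcp_rot: [-1.571, 0.0, -2.355]
ft_force: [-0.3, -0.3, -2.0]
opening: 0.292
```

Emit:
drive_tool(
  steps=[
    {"slide": [0, -0.025, 0], "dr": [0, 0, 0], "fingers": 0.0},
    {"slide": [0, -0.05, 0], "dr": [0, 0, 0], "fingers": 0.0},
    {"slide": [0, -0.07, 0], "dr": [0, 0, 0], "fingers": 0.0},
    {"slide": [0, -0.07, 0], "dr": [0, 0, 0], "fingers": 0.0},
    {"slide": [0, -0.07, 0], "dr": [0, 0, 0], "fingers": 0.0},
  ],
)

```text
t: 10.33
eef_pos: [444.6, 251.6, 293.2]
tcp_rot: [-1.57, 0.001, -2.355]
ft_force: [-0.3, 0.4, -2.4]
opening: 0.287
```

```bash
python3 -c "
from h import *
plan([444.8,-14.6,293],-45)
m=save('wrist','w8.png')
m=save('scene','s8.png',210,40,160,150,4)
p,R=tool();print(proj('scene',[p+[0,0,-117.7],p+[0,0,51.5]]))
"
```

```text
t 10.33 tcp [444.6 251.6 293.2] zang -44.9 tilt 0.08 j [0.39 0.25 1.72 0.   1.17 1.17] F [-0.3  0.4 -2.4] open 27.3
slide mm [188.4   0.  188.1] norm 266.2
dr about world z deg -0.08204301992249441 -> dr_y rad 0.0014319208259268303
[[302.47826553 115.9665597 ]
 [309.39235748  63.26002128]]
```

View pics/w8.png

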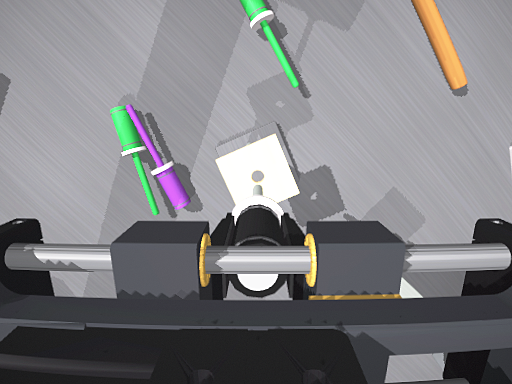

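View pics/s8.png

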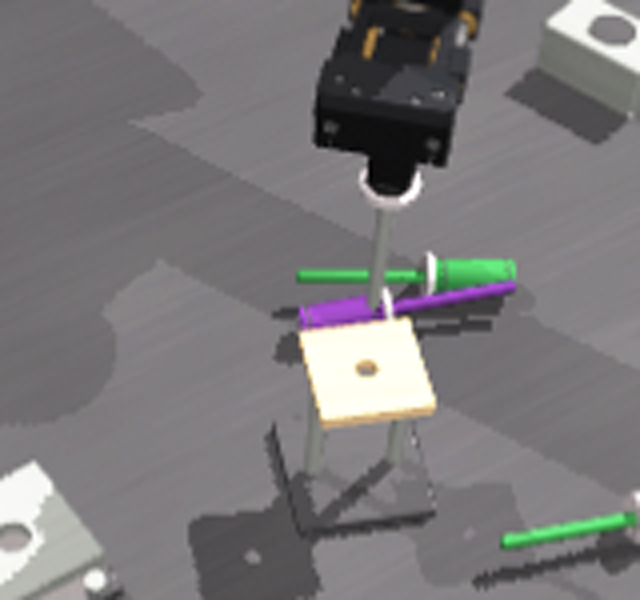

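The probe is out and upright. The stand hole is empty at scene crop (367,368) and the rod tip is at (375,308). The green and purple look-alikes are lying on the bench. w6, taken before I descended, already shows them lying, and no contact force was ever measured near them. They were balanced on their rod tips and probably toppled on their own. They are clear of the work, so I'll carry on to the hole.

Emit:
drive_tool(
  steps=[
    {"slide": [0.012, 0, 0.012], "dr": [0, 0, 0], "fingers": 0.0},
    {"slide": [0.032, 0, 0.032], "dr": [0, 0, 0], "fingers": 0.0},
    {"slide": [0.055, 0, 0.055], "dr": [0, 0, 0], "fingers": 0.0},
    {"slide": [0.078, 0, 0.078], "dr": [0, 0, 0], "fingers": 0.0},
    {"slide": [0.1, 0, 0.1], "dr": [0, 0, 0], "fingers": 0.0},
  ],
)

```text
t: 10.85
eef_pos: [444.2, 108.8, 291.2]
tcp_rot: [-1.572, -0.002, -2.354]
ft_force: [-0.1, 0.1, -1.4]
opening: 0.288
```

Emit:
drive_tool(
  steps=[
    {"slide": [0.024, 0, 0.024], "dr": [0, 0, 0], "fingers": 0.0},
    {"slide": [0.048, 0, 0.048], "dr": [0, 0, 0], "fingers": 0.0},
    {"slide": [0.068, 0, 0.068], "dr": [0, 0, 0], "fingers": 0.0},
    {"slide": [0.08, 0, 0.08], "dr": [0, 0, 0], "fingers": 0.0},
    {"slide": [0.088, 0, 0.088], "dr": [0, 0, 0], "fingers": 0.0},
  ],
)

```text
t: 11.27
eef_pos: [444.5, -16.1, 291.3]
tcp_rot: [-1.573, -0.001, -2.357]
ft_force: [-1.1, -0.6, -1.4]
opening: 0.294
```

Emit:
drive_tool(
  steps=[
    {"slide": [0, 0, 0], "dr": [0, 0, 0], "fingers": 0.0},
    {"slide": [0, 0, 0], "dr": [0, 0, 0], "fingers": 0.0},
    {"slide": [0, 0, 0], "dr": [0, 0, 0], "fingers": 0.0},
    {"slide": [0, 0, 0], "dr": [0, 0, 0], "fingers": 0.0},
  ],
)

```text
t: 11.6
eef_pos: [445.0, -13.6, 292.3]
tcp_rot: [-1.572, -0.0, -2.354]
ft_force: [0.9, -0.2, -1.6]
opening: 0.292
```

```bash
python3 -c "
from h import *
plan([444.8,-14.6,293],-45)
ms=save('wrist','w9.png',190,110,140,130,4.4)
s=save('scene','s9.png',170,90,90,130,4.4)
t=save('top','t9.png',230,180,80,80,6)
p,R=tool();X=[p+[0,0,-117.7],p+[0,0,-17.7],[444.8,-14.6,115]]
for n in('wrist','scene','top'): print(n,proj(n,X))
"
```

```text
t 11.6 tcp [445.  -13.6 292.3] zang -44.9 tilt 0.04 j [-0.18  0.15  1.86  0.    1.13  0.6 ] F [ 0.9 -0.2 -1.6] open 27.8
slide mm [ 0.9 -0.7  0.6] norm 1.3
dr about world z deg -0.13193693222275726 -> dr_y rad 0.002302733872267715
wrist [[258.74414885 187.26875659]
 [259.50656975 219.81850525]
 [258.87323391 177.06172491]]
scene [[210.6222447  158.82974303]
 [206.23339322 131.04354167]
 [212.5250069  173.37509987]]
top [[269.89540613 216.07570507]
 [271.09395139 213.85805917]
 [269.58688853 217.33830492]]
```

View pics/w9.png

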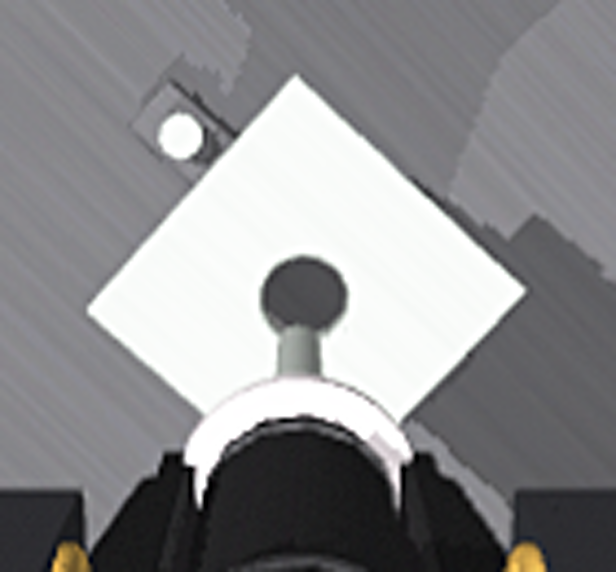

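View pics/s9.png

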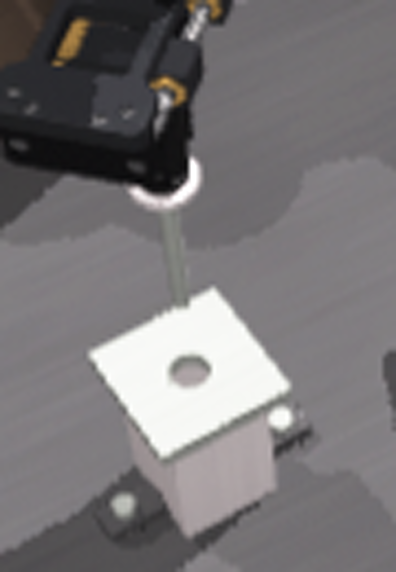

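View pics/t9.png

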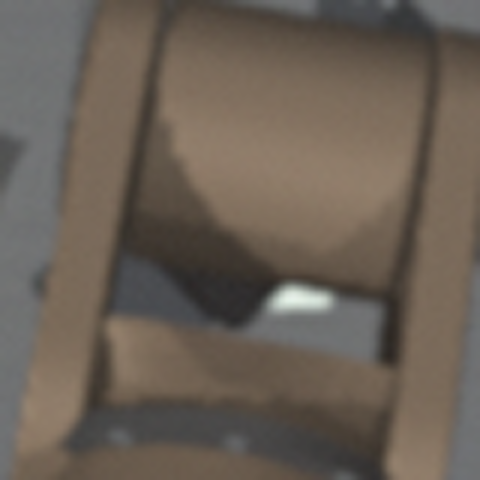

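The wrist view shows the hole at crop (304,297), exactly as predicted, and the rod tip at (300,328), about 0.9 mm to the left. The scene tip at (181,306) is as predicted. The top view is occluded by the arm. I'll correct about 1 mm and lower to just above the plate.

Emit:
drive_tool(
  steps=[
    {"slide": [0.001, 0, 0.001], "dr": [0, 0, 0], "fingers": 0.0},
    {"slide": [0.001, 0.015, 0.001], "dr": [0, 0, 0], "fingers": 0.0},
    {"slide": [0.001, 0.03, 0.001], "dr": [0, 0, 0], "fingers": 0.0},
    {"slide": [0.001, 0.04, 0.001], "dr": [0, 0, 0], "fingers": 0.0},
    {"slide": [0.001, 0.048, 0.001], "dr": [0, 0, 0], "fingers": 0.0},
  ],
)

```text
t: 12.17
eef_pos: [444.9, -15.5, 243.8]
tcp_rot: [-1.571, -0.0, -2.354]
ft_force: [-0.3, 0.2, -1.8]
opening: 0.288
```

Emit:
drive_tool(
  steps=[
    {"slide": [0, 0, 0], "dr": [0, 0, 0], "fingers": 0.0},
    {"slide": [0, 0, 0], "dr": [0, 0, 0], "fingers": 0.0},
    {"slide": [0, 0, 0], "dr": [0, 0, 0], "fingers": 0.0},
    {"slide": [0, 0, 0], "dr": [0, 0, 0], "fingers": 0.0},
    {"slide": [0, 0, 0], "dr": [0, 0, 0], "fingers": 0.0},
  ],
)

```text
t: 12.58
eef_pos: [445.3, -15.7, 245.1]
tcp_rot: [-1.57, 0.001, -2.355]
ft_force: [-0.6, 0.5, -1.2]
opening: 0.29
```

```bash
python3 -c "
from h import *
plan([444.8,-14.6,244],-45)
ms=save('wrist','w10.png',210,140,90,70,8)
s=save('scene','s10.png',185,130,50,60,10)
plan([444.8,-14.6,244],-45)
p,R=tool();X=[p+[0,0,-117.7],p+[0,0,-17.7],[444.8,-14.6,115]]
a=proj('wrist',X);print((a-[210,140]+.5)*8)
a=proj('scene',X);print((a-[185,130]+.5)*10)
"
```

```text
t 12.58 tcp [445.3 -15.7 245.1] zang -44.9 tilt 0.06 j [-0.18  0.2   1.93  0.    1.01  0.6 ] F [-0.6  0.5 -1.2] open 27.6
slide mm [-0.4  1.1 -1.2] norm 1.7
dr about world z deg -0.08299316460247752 -> dr_y rad 0.0014485039789628436
t 12.68 tcp [445.2 -15.7 245. ] zang -44.9 tilt 0.04 j [-0.18  0.2   1.93  0.    1.01  0.6 ] F [-0.1  0.2 -1.2] open 27.6
slide mm [-0.5  1.  -1.1] norm 1.5
dr about world z deg -0.08140501637028308 -> dr_y rad 0.0014207855633013233
[[393.3723336  382.46738884]
 [400.02711211 642.50491644]
 [384.39942834 358.37724288]]
[[272.59324029 413.42640424]
 [231.49710248 157.94862006]
 [280.25006898 438.7509987 ]]
```

View pics/w10.png

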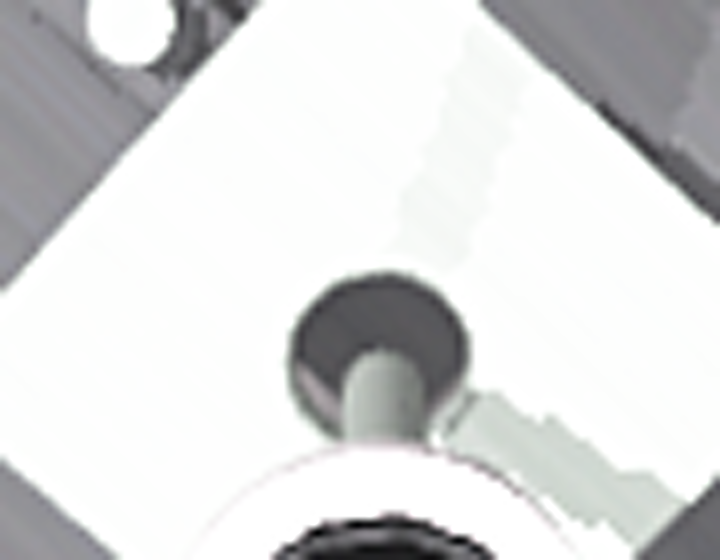

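View pics/s10.png

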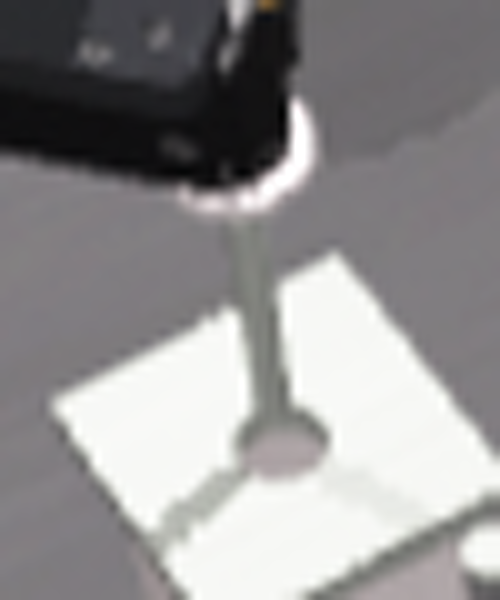

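Just above the plate, the wrist view has the hole centre at crop (378,360) and the rod centre at column 383.5, an offset of about 0.7 mm in +z and 0.7–1 mm in +x. The clearance is 7 mm. I'll correct and lower slowly.

Emit:
drive_tool(
  steps=[
    {"slide": [-0.0007, 0, -0.0007], "dr": [0, 0, 0], "fingers": 0.0},
    {"slide": [-0.0007, 0.005, -0.0007], "dr": [0, 0, 0], "fingers": 0.0},
    {"slide": [-0.0007, 0.012, -0.0007], "dr": [0, 0, 0], "fingers": 0.0},
    {"slide": [-0.0007, 0.018, -0.0007], "dr": [0, 0, 0], "fingers": 0.0},
    {"slide": [-0.0007, 0.022, -0.0007], "dr": [0, 0, 0], "fingers": 0.0},
  ],
)

```text
t: 13.1
eef_pos: [444.8, -14.7, 221.5]
tcp_rot: [-1.572, -0.001, -2.355]
ft_force: [-0.5, -0.5, -1.2]
opening: 0.292
```

```bash
python3 -c "
from h import *
ms=save('wrist','w11.png',210,140,90,70,8)
plan([444.8,-14.6,183],-45)
"
```

```text
t 13.15 tcp [444.6 -14.6 221.1] zang -44.9 tilt 0.12 j [-0.18  0.23  1.97  0.    0.95  0.6 ] F [ 0.4 -0.3 -2.1] open 27.7
slide mm [-0.2 38.1  0.2] norm 38.1
dr about world z deg -0.0762302522545113 -> dr_y rad 0.0013304688914670525
```

View pics/w11.png

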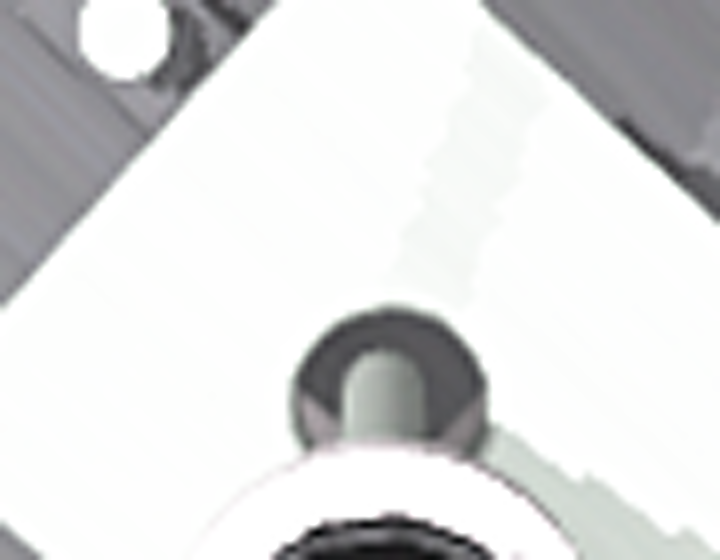

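The rod is inside the hole and clear all round: hole spans crop 292–488 (centre 390), rod centre at 384, about 0.6 mm off. Trimming and lowering the rest.

Emit:
drive_tool(
  steps=[
    {"slide": [-0.0003, 0.006, 0.0005], "dr": [0, 0, 0], "fingers": 0.0},
    {"slide": [-0.0003, 0.014, 0.0005], "dr": [0, 0, 0], "fingers": 0.0},
    {"slide": [-0.0003, 0.024, 0.0005], "dr": [0, 0, 0], "fingers": 0.0},
    {"slide": [-0.0003, 0.033, 0.0005], "dr": [0, 0, 0], "fingers": 0.0},
    {"slide": [-0.0003, 0.038, 0.0005], "dr": [0, 0, 0], "fingers": 0.0},
  ],
)

```text
t: 13.57
eef_pos: [445.3, -14.8, 183.3]
tcp_rot: [-1.572, -0.001, -2.355]
ft_force: [-0.5, -0.5, -1.8]
opening: 0.29
```

Emit:
drive_tool(
  steps=[
    {"slide": [0, 0, 0], "dr": [0, 0, 0], "fingers": 0.0},
    {"slide": [0, 0, 0], "dr": [0, 0, 0], "fingers": 0.0},
    {"slide": [0, 0, 0], "dr": [0, 0, 0], "fingers": 0.0},
    {"slide": [0, 0, 0], "dr": [0, 0, 0], "fingers": 0.0},
    {"slide": [0, 0, 0], "dr": [0, 0, 0], "fingers": 0.0},
  ],
)

```text
t: 13.98
eef_pos: [445.9, -14.9, 185.0]
tcp_rot: [-1.57, 0.001, -2.355]
ft_force: [-0.5, -0.4, -2.0]
opening: 0.288
```

```bash
python3 -c "
from h import *
ms=save('wrist','w12.png',210,140,90,70,8)
s=save('scene','s12.png',100,100,260,200,3)
plan([444.8,-14.6,183],-45)
p,R=tool();X=[p+[0,0,-17.7],[444.8,-14.6,115]]
print((proj('wrist',X)-[210,140]+.5)*8, (proj('scene',X)-[100,100]+.5)*3,env.state()['qvel'].round(3))
"
```

```text
t 14.08 tcp [445.8 -14.9 184.9] zang -44.9 tilt 0.03 j [-0.18  0.28  2.02  0.    0.85  0.6 ] F [-0.5 -0.3 -1.3] open 27.4
slide mm [ 0.5  1.9 -0.9] norm 2.2
dr about world z deg -0.08124220548699412 -> dr_y rad 0.0014179439773298508
[[400.13495162 642.66309559]
 [387.55434189 486.46618053]] [[333.36278348 185.01889294]
 [339.07502069 221.62529961]] [ 0.002  0.001  0.     0.    -0.001  0.   ]
```

View pics/w12.png

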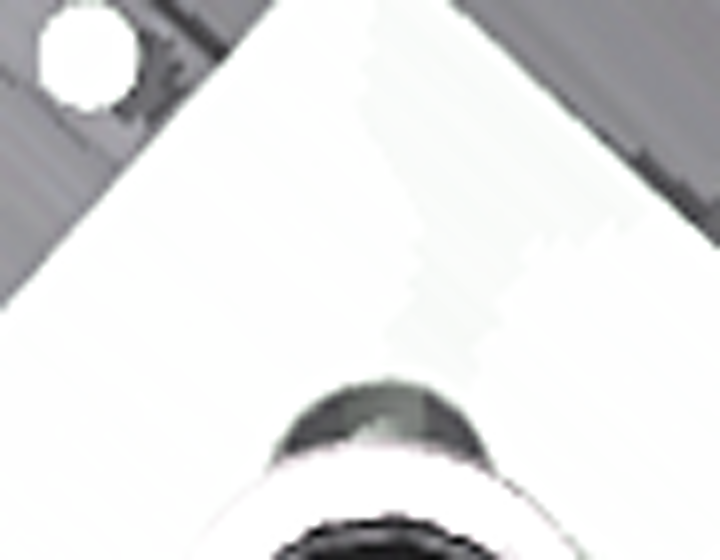

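View pics/s12.png

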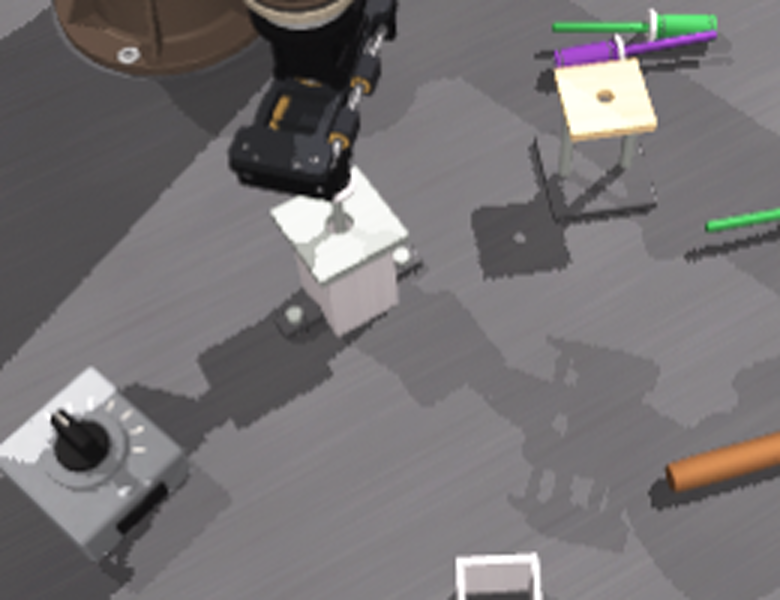

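```bash
python3 -c "
import cv2
a=cv2.imread('pics/s12.png')[160:270,260:420]; cv2.imwrite('pics/s12c.png',cv2.resize(a,None,fx=4.5,fy=4.5,interpolation=cv2.INTER_CUBIC))
from h import *
p,R=tool()
for X in ([444.8,-14.6,115],p+[0,0,115-p[2]]): print((np.array((proj('scene',X)-[100,100]+.5)*3)-[260,160])*4.5)
"
```

```text
[[355.83759313 277.31384824]]
[[357.12098599 281.68461458]]
```

View pics/s12c.png

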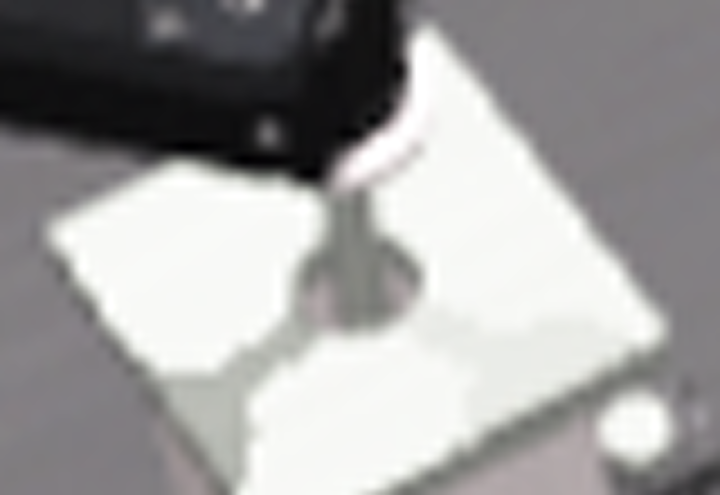

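In the scene crop the hole spans x 298–422 (centre 360) and the rod is at 358, within about 0.5 mm of centre. The tip is about 48 mm below the plate face, the force is only the probe's weight, and the arm is still. The knob line is still on its long tick. Handing in.

```bash
python3 -c "
from h import *
print(env.job_done()); plan([444.8,-14.6,183],-45)"
```

```text
the job is handed in; nothing more can be done
None
the job is handed in; nothing more can be done
```

I turned the knob anticlockwise to its stop, lifted the probe out of its stand and lowered its rod into the plate hole. I handed the job in at about 14 s, with the gripper still holding the probe.

**Last checks**
- **Knob:** the moment about its axis jumped to about -0.7 N m at the stop. Afterwards the white line pointed at the longest tick.
- **Position:** the tip is about 48 mm below the plate's top face, worked out from the tool height and not seen directly. The rod is within about 0.5 mm of the hole's centre in the scene view. The measured tool position was about 1 mm off my estimate of the hole's centre, so the two checks agree only to about 1 mm.
- **Tilt and grip:** the tool's tilt was 0.03°. The fingers were closed on the handle at 27.4 mm.
- **Contact:** the wrist force stayed at about 1–2 N, roughly the probe's weight, so there was no sign of contact with the tube. The arm was at rest.

**Not as expected**
- **Look-alikes fell:** the green and purple look-alikes stood on their rod tips at the start and were lying on the bench by the end. They already looked down in a picture taken before I reached down for the probe. I measured no contact with them, so they probably toppled on their own.
- **Top camera:** the arm blocked it for the final check, so that check used the wrist and scene cameras only.
- **Other items:** I stayed clear of the hammer, the offcut and the brush, but I did not measure their final positions.

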